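Swing the slide tray home against its rail and latch it

ROBOT

A 7-joint arm with a two-finger parallel gripper is mounted at the origin on a cart in front of the work surface, level with it; the furniture and walls round the work are solid. World frame = base frame: x ahead of the robot, y to its left, z up, the work surface at z = 0. Lengths are in m, angles in degrees, forces in N, time in s.
With the tool pointing down it reaches from about 0.4 to 0.875 m from the base axis. Payload 6.5 kg.
Tool frame: the origin (TCP) lies midway between the tips of the shut fingers; the grasp point (between the pads) lies 19 mm behind it (robot.grip_depth is the y of the grasp point in the tool frame, in m); y points along the fingers, x is the direction in which the jaws open and shut, and the axes are right-handed (so a half turn about y gives the same grasp; the last joint's range is limited). The gripper opens to 85 mm and grips with 20 to 120 N. Pads are 22 mm wide; open, the fingers measure 114 mm over their backs; the gripper's body (76 mm by 85 mm) begins 54 mm behind the grasp point. The pads swing forward as they close: fully open they stand 13 mm farther back than shut.
Start: joints at [-77.876, 30.733, -0.252, 88.115, 0.149, 61.152, -4.079], TCP at [0.178, 0.625, 0.231] pointing down, gripper open.
Joint ranges: [-154.64, 154.64], [-21.42, 123.67], [-72.66, 72.17], [13.99, 137.28], [-74.86, 254.86], [10.95, 109.41], [-158.01, 158.01]. Speed limits (degrees/s): [136.94, 136.94, 180, 180, 180, 180, 180].

INTERFACE

Orientations are given as a 3x3 rotation matrix whose columns are the frame's x, y, z axes.
In Python, from workcell import robot gives the robot as it stands.
- The arm moves only by the tool drive_tool, never from a script. Its argument "deltas" is a list of rows, each a list of 6 numbers: the shift along the tool's x, y, z in m, then the turn, a rotation vector about the tool's x, y, z in rad. In form: [[x, y, z, ax, ay, az], ...]. A call has 1 to 10 rows; each row shifts and turns the commanded pose from where the row before left it, along the tool's axes as they then stand; what a row does not reach is not made up. A row lasts 1/10 s, in which the tool goes at most 50 mm and 8.59 degrees, less where a joint would pass 70% of its speed; a pose out of reach is approached as far as the arm can. A call is refused whole if a number of a shift passes 0.05 or a number of a turn 0.15, either way. A call with a gripper value outside its range is refused whole. "gripper" is the finger opening in m, from 0 to 0.0854, set as the call begins (left out, the last holds). The fingers move at their own pace and stop on an object; the grip force is fixed at half the most. Time passes only in rows, so rows that do not move let the fingers close. It gives the time, the measured TCP pose, the force and the opening at its end, in the units of the state.
- robot.observe(): the state, without advancing time (a new reading comes with each control period).
- robot.get_image(name): name is "scene" or "top" or "wrist"; returns a dict with "pixels" (384x512x3 uint8, red, green, blue), "camera_matrix" (3x3 intrinsics, pixels), "R" (3x3) and "t" (3): a world point X has camera coordinates R X + t. Camera axes: x right, y down, z forward; pixel columns grow to the right and rows downward; lengths in m; the calibration is good to about 2 mm. A picture is of the moment at which its call begins. There is no depth.
- robot.close_job(): hands the job in, once; it reports no verdict.
Trained networks look in a picture, given as the dict that the camera call returned (one of the last four; its "shot" number tells which), for a name from the list of things; names that differ only in an ending like _2 or _b are one class to them, and where a whole thing is asked for, a point or a joint stands for the part that bears it (a point fixed in the world has none). Each returns a list of dicts, best first, with "score" (0 to 1); they miss things now and then, are a little off and sometimes report something else, mostly with a low value. They report only what shows in the picture. A call takes as long as a camera call. They do not tell look-alikes from the thing itself.
- robot.find_in(picture, label): "uv" ([column, row] in pixels, amid what is visible of it).
The state is a dict: "time": time; "q": joint angles; "dq": joint speeds; "tau": joint torques, N m; "position": TCP position; "eef_rot": TCP orientation; "ft_force": force on the tool from outside, world axes, zero at the start; "ft_torque": the same for the moment, N m; "width": finger opening in m.
Only numpy, scipy, OpenCV 4.12 (cv2) and the standard library are available. Lean on these libraries where they do the work, as an engineer would, in place of code of your own. Each camera call takes 0.05 s, during which the arm holds its last target.

TASK

The slide tray hangs by its notch on the pivot pin of the locating jig and stands askew. Without lifting it or letting the pin come out of its notch, push the tray round the pin until its long notched edge lies flush along the front of the rail, then swing the latch above the rail fully across over the tray to keep it there. Leave the flask, the jar and the petri dish where they are.

Things in the scene. Friction and masses are not known exactly. Their poses are not given: they have to be found in the camera images.
- jig: Low plain aluminium jig screwed to the bench. Origin on the bench on the axis of its upright pivot pin; x runs from the pin along the rail, z up; the tray belongs on the -y side of the rail. A small bridge, 14 to 21 mm above the bench, joins the pin's upper end to the rail's near end (x up to 30 mm), over the tray.
- pin (a point): Axis of the jig's upright steel pivot pin, 6 mm above the bench (axes as the jig). The pin is 16 mm in diameter and its top is 26 mm above the bench.
- rail (a point): Middle of the rail's front face, at x = 91, y = 8 mm in the jig's frame, 7 mm above the bench (axes as the jig). The rail is 150 mm long (jig x = 16 to 166 mm), 24 mm deep (jig y = 8 to 32 mm), 14 mm high, with screw heads to 17 mm. The front face looks along -y.
- tray: Flat grey slide tray with two glass slides, 180 x 56 x 12 mm, about 0.4 kg, loose on the bench. Origin on its underside where the pin's axis lies when its notch is on the pin. x along it, from -45 mm (short end) to +135 mm (free end); y from -48 mm (plain front edge) to +8 mm (notched edge). Home: axes parallel to the jig's. Start: turned 0.5 to 1.05 rad clockwise from that, seen from above.
- tray_centre (a point): Centre of the tray (45, -20 mm from its origin, half-way up) and of its mass. The notch, 19 mm wide, opens towards the tray's +y, its bottom at y = -8.8 mm: the tray can slip off the pin towards -y. Pushing the front edge square, some 20 to 60 mm beyond the centre towards the free end, keeps the notch pressed on the pin; nearer the free end it drifts off.
- latch (a joint): Angle of the swing latch (rad): 0 = open, arm along the jig's +x over the rail; it grows clockwise seen from above to 1.57 = fully closed at its stop, arm along the jig's -y across the tray. Starts between 0 and 0.4 and stays where left (about 1 N at the knob moves it). The flat steel arm is 14 mm wide, 60 mm long, 15 to 21 mm above the bench, just clear of the tray.
- latch_hinge (a point): Point on the latch's upright hinge axis, 40.5 mm above the bench; in the jig's frame x = 63 mm, y = 20 mm. The hinge bolt's top is 27 mm above the bench.
- latch_knob (a point): Middle of the latch's round upright black knob, 40.5 mm above the bench, 55 mm from the hinge axis. The knob is 19 mm in diameter, from 31 to 55 mm above the bench, on a narrower neck. x points outwards along the arm.
- electrode_stand: Obstacle, fixed, behind and left of the jig: stand on a low base plate with a thin upright rod 310 mm high at world x = 0.57, y = 0.075, and a thin arm 130 mm up that runs from the rod towards the robot and left to an electrode 200 mm high in a beaker at x = 0.38, y = 0.19. Pass above it (fingertips above 0.36) or keep right of it.
- block_heater: Obstacle, fixed, right of the jig: blue block heater with its clear cover, 140 mm high; it fills world x = 0.52 to 0.75, y = -0.46 to -0.245.
- flask: Bystander: conical glass flask, 68 mm diameter, 101 mm high; origin under its centre.
- jar: Bystander: white-capped jar, 56 mm diameter, 69 mm high; origin under its centre.
- petri: Bystander: petri dish, 61 mm diameter, 14 mm high; origin under its centre.
Mind the look-alikes: they are no part of the job. There is more than one size of the tray; the one meant has the size given above.

How it is judged:
By the outcome, as a careful person would: the job done as asked, in the order asked, and still so for the second after the job is handed in, with the robot touching nothing.
It also fails if it takes over 50 s, if anything falls off the work surface, if the arm or the gripper's body presses on something with over 40 N, if the wrist force passes 120 N, or if a joint passes its speed limit or range.

## Working session

There is one attempt and no reset: what is moved stays moved. The work goes in short steps, Python scripts to look and compute and a tool call to move; the robot and the scene stay as the last step left them, time stands still between calls to the robot, and variables do not carry over. Pictures are saved under pics/ and viewed, and the job is handed in when it is done.

Besides the shell and the picture viewer there is one more tool, called after "Request:" by a JSON object that holds its "api" and its "payload". drive_tool: Moves the arm, as the interface text tells. Its arguments: {"type":"object","properties":{"deltas":{"type":"array"},"gripper":{"type":"number"}},"required":["deltas"]}

```bash
ls; mkdir -p pics; python3 - <<'E'
from workcell import robot
import cv2,numpy as np,pickle
for n in ["scene","top"]:
    p=robot.get_image(n); cv2.imwrite(f"pics/{n}0.png",cv2.resize(p["pixels"][:,:,::-1],(800,600),interpolation=cv2.INTER_CUBIC)); pickle.dump(p,open(f"{n}0.pkl","wb"))
    for l in ["tray","jig","latch_knob","latch","flask","jar","petri","pin"]:
        print(n,l,[(np.round(d["uv"]).tolist(),round(d["score"],2)) for d in robot.find_in(p,l)])
s=robot.observe();print(s["time"],s["position"],s["eef_rot"],s["ft_force"])
E
```

```text
pics
scene tray [([237.0, 228.0], 0.76), ([259.0, 160.0], 0.68), ([249.0, 207.0], 0.67)]
scene jig [([238.0, 212.0], 0.87)]
scene latch_knob [([298.0, 180.0], 0.74)]
scene latch [([250.0, 206.0], 0.53)]
scene flask [([170.0, 204.0], 0.83)]
scene jar [([299.0, 178.0], 0.66), ([168.0, 199.0], 0.64)]
scene petri [([255.0, 293.0], 0.67), ([248.0, 203.0], 0.31)]
scene pin [([238.0, 209.0], 0.63)]
top tray [([267.0, 220.0], 0.83), ([162.0, 146.0], 0.65)]
top jig [([248.0, 207.0], 0.8)]
top latch_knob []
top latch []
top flask [([217.0, 262.0], 0.55)]
top jar [([231.0, 139.0], 0.61)]
top petri [([268.0, 219.0], 0.68), ([348.0, 237.0], 0.56)]
top pin [([247.0, 209.0], 0.87)]
0.9 [0.17824182 0.62509494 0.23131202] [[ 2.74226743e-01  1.42487543e-05 -9.61665063e-01]
 [ 9.61665062e-01  4.80101347e-05  2.74226744e-01]
 [ 5.00770587e-05 -9.99999999e-01 -5.36866281e-07]] [ 0.18106187 -0.41179863  0.11999246]
```

View pics/top0.png

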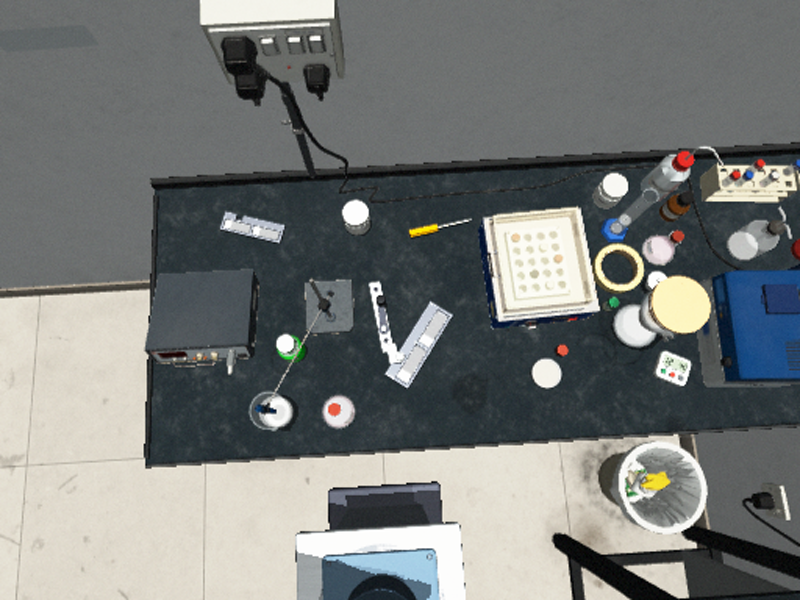

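View pics/scene0.png

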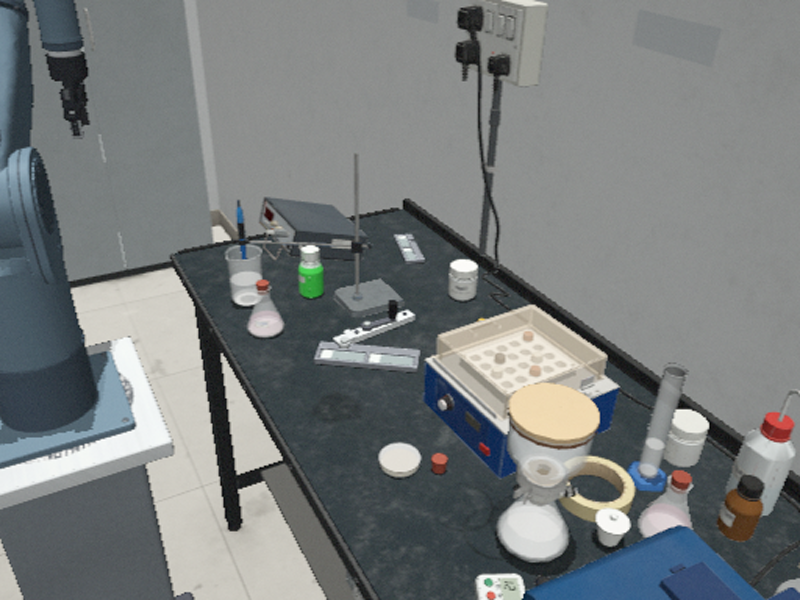

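```bash
python3 - <<'E'
import cv2,pickle
p=pickle.load(open("top0.pkl","rb"))
cv2.imwrite("pics/topcrop.png",cv2.resize(p["pixels"][120:290,150:380,::-1],None,fx=3.4,fy=3.4,interpolation=cv2.INTER_CUBIC))
print(p["R"],p["t"],p["camera_matrix"])
p=pickle.load(open("scene0.pkl","rb"))
cv2.imwrite("pics/scenecrop.png",cv2.resize(p["pixels"][140:310,150:340,::-1],None,fx=3.5,fy=3.5,interpolation=cv2.INTER_CUBIC))
print(p["R"],p["t"])
E
```

```text
[[-6.08870253e-02 -9.98144663e-01 -4.86356166e-05]
 [-9.71650750e-01  5.92820431e-02 -2.28867778e-01]
 [ 2.28446035e-01 -1.38878214e-02 -9.73457517e-01]] [-0.02186159  0.59098211  1.10301992] [[376.13022122   0.         252.45046565]
 [  0.         376.13022122 190.36574805]
 [  0.           0.           1.        ]]
[[ 0.87688448 -0.48011047  0.02382321]
 [-0.23099261 -0.4643162  -0.8550163 ]
 [ 0.42156378  0.74424754 -0.51805364]] [-0.54626551  0.15848561  1.1121814 ]
```

View pics/topcrop.png

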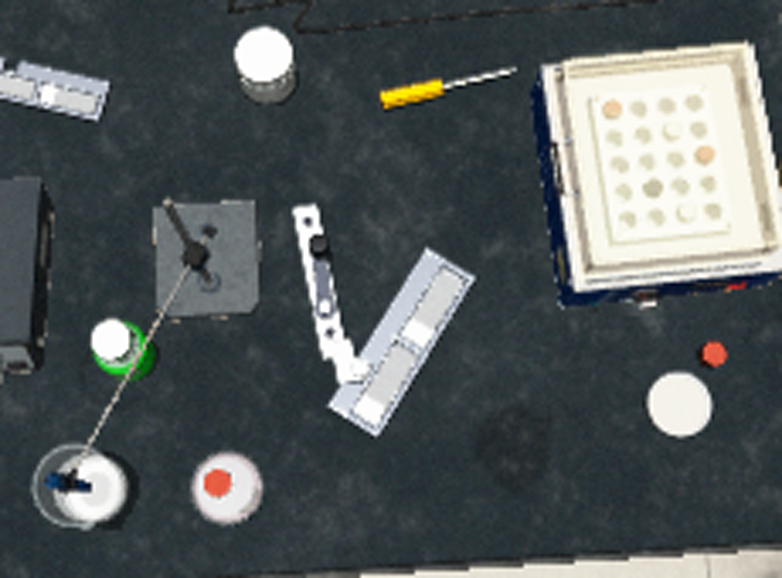

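View pics/scenecrop.png

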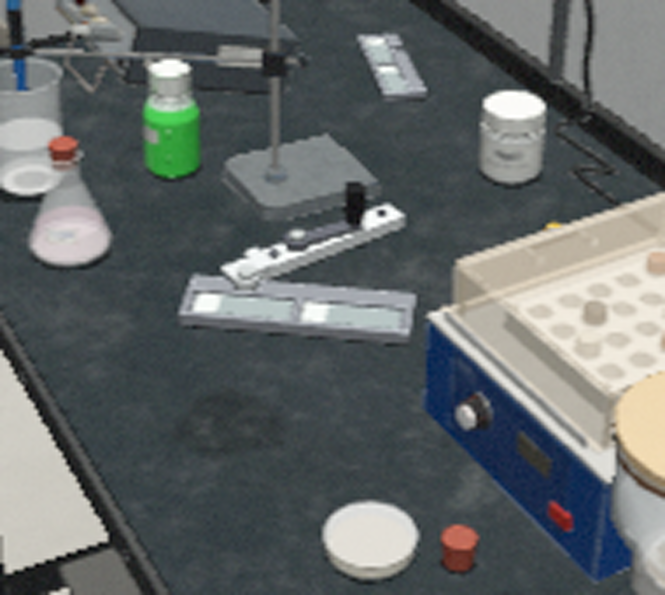

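The candidates for the tray are the one at the jig (top px 267,220), which touches the jig and measures about 180 mm, and a loose one behind at (162,146), which is a look-alike. Only one jig, latch and knob are seen. I'll check with close crops.

```bash
python3 - <<'E'
import cv2,pickle
p=pickle.load(open("top0.pkl","rb"))
cv2.imwrite("pics/tc2.png",cv2.resize(p["pixels"][175:255,230:300,::-1],None,fx=8,fy=7.5,interpolation=cv2.INTER_CUBIC)) 
p=pickle.load(open("scene0.pkl","rb"))
cv2.imwrite("pics/sc2.png",cv2.resize(p["pixels"][185:245,195:275,::-1],None,fx=10,fy=10,interpolation=cv2.INTER_CUBIC))
E
```

```text
(no output)
```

View pics/tc2.png

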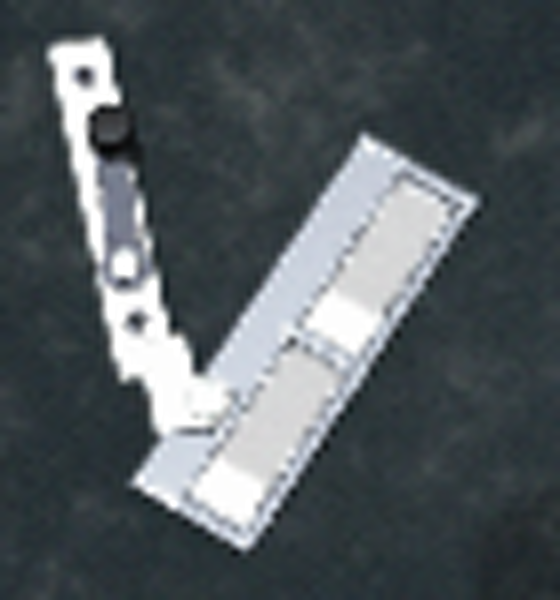

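View pics/sc2.png

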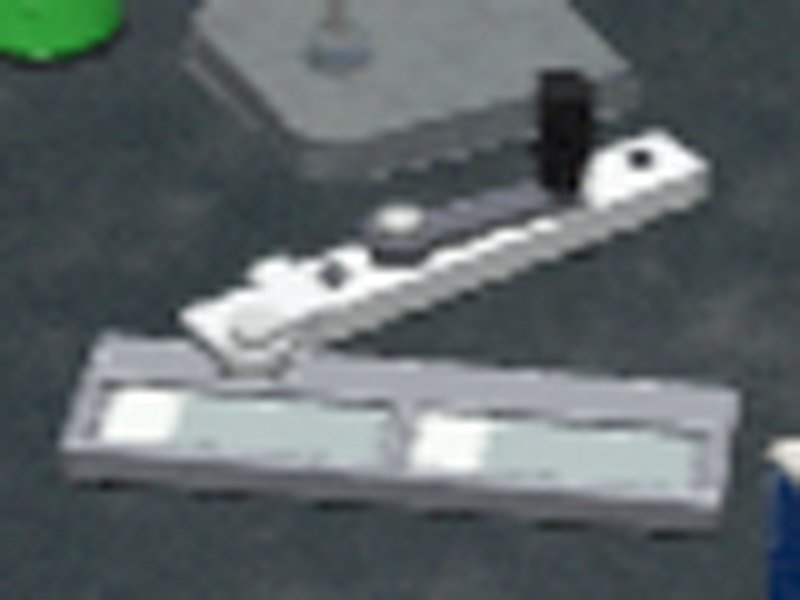

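```bash
cat > fit.py <<'E'
import numpy as np,pickle
from scipy.optimize import least_squares
def proj(p,X):
    c=p["R"]@X+p["t"]; q=p["camera_matrix"]@c; return q[:2]/q[2]
def R2(a): return np.array([[np.cos(a),-np.sin(a)],[np.sin(a),np.cos(a)]])
def jigw(P,x,y,z): # P=[px,py,phi]
    return np.r_[np.array(P[:2])+R2(P[2])@[x,y],z]
def trayw(P,th,x,y,z): 
    return np.r_[np.array(P[:2])+R2(P[2]-th)@[x,y],z]
E
python3 - <<'E'
from fit import *
T=pickle.load(open("top0.pkl","rb"));S=pickle.load(open("scene0.pkl","rb"))
ft=lambda x,y:np.array([230+x/8-.5,175+y/7.5-.5]); fs=lambda x,y:np.array([195+x/10-.5,185+y/10-.5])
tr=[(T,ft(365,132),135,8),(T,ft(482,200),135,-48),(T,ft(248,552),-45,-48),(T,ft(132,485),-45,8),
(S,fs(105,335),-45,8),(S,fs(740,390),135,8),(S,fs(715,508),135,-48),(S,fs(62,453),-45,-48)]
jg=[(T,ft(48,45),166,32,14),(T,ft(102,38),166,8,14),(T,ft(125,258),63,20,27),(S,fs(708,165),166,8,14),(S,fs(660,130),166,32,14),(S,fs(400,215),63,20,27)]
kn=[(T,ft(112,122)),(S,fs(566,77))]
def res(v):
    P=v[:3];r=[]
    for p,uv,x,y in tr: r+=list(proj(p,trayw(np.r_[v[5:7],P[2]],v[3],x/1e3,y/1e3,.012))-uv)
    for p,uv,x,y,z in jg: r+=list(proj(p,jigw(P,x/1e3,y/1e3,z/1e3))-uv)
    for p,uv in kn:
        a=-v[4]; r+=list(proj(p,jigw(P,.063+.055*np.cos(a),.02+.055*np.sin(a),.055))-uv)
    r+=list((v[5:7]-v[:2])*300)
    return r
s=least_squares(res,[.62,-.05,.15,.8,.2,.62,-.05],loss="soft_l1")
np.set_printoptions(precision=4,suppress=True)
print(s.x);print(np.array(res(s.x)).round(1))
pickle.dump(s.x,open("fit0.pkl","wb"))
P=s.x[:3]
print("push pt",trayw(P,s.x[3],.085,-.048,0),"final",trayw(P,0,.085,-.048,0))
print("far end jig",jigw(P,.166,.008,0),"knob",jigw(P,.063+.055*np.cos(-s.x[4]),.02+.055*np.sin(-s.x[4]),.04))
print("knob end",jigw(P,.063,-.035,.04))
E
```

```text
[ 0.4793 -0.0618  0.1442  0.7671  0.0916  0.4786 -0.0622]
[ 0.7 -0.4  0.8 -0.6  0.7 -0.2  0.2 -0.8 -0.8 -0.6 -0.6 -0.5 -0.1 -0.5
 -0.9 -1.   0.4 -0.3  0.8 -0.8  0.5  0.1 -0.6 -0.5 -0.6 -0.4 -0.4 -0.4
  0.1 -0.5 -0.4  0.2 -0.2 -0.1]
push pt [ 0.5204 -0.1504  0.    ] final [ 0.5703 -0.0971  0.    ]
far end jig [ 0.6425 -0.03    0.    ] knob [ 0.5937 -0.0301  0.04  ]
knob end [ 0.5467 -0.0874  0.04  ]
```

```bash
cat > plan.py <<'E'
import numpy as np
from workcell import robot
def state():
    s=robot.observe();R=np.array(s["eef_rot"]);p=np.array(s["position"])
    print("t",round(s["time"],2),"p",p.round(4),"yaw",round(np.arctan2(R[1,0],R[0,0]),4),"F",np.round(s["ft_force"],1),"w",round(s["width"],4),"q",np.round(s["q"],0), "tilt",R[2,1].round(4))
    return p,np.arctan2(R[1,0],R[0,0])
def rows(p,yaw,wps,maxs=.05,maxa=.15):
    # wps: list of (pos,yaw,nmin)
    for (q,y2,n0) in wps:
        q=np.array(q);d=q-p;a=y2-yaw
        n=max(n0,int(np.ceil(np.linalg.norm(d)/maxs-1e-6)),int(np.ceil(abs(a)/maxa-1e-6)),1)
        print("->",q.round(4),round(y2,3),n)
        for i in range(n):
            w=d/n
            X=np.array([np.cos(yaw),np.sin(yaw),0]);Z=np.array([-np.sin(yaw),np.cos(yaw),0])
            # tool z = x cross y, y=(0,0,-1)
            Z=np.cross(X,[0,0,-1])
            print([round(float(v),4) for v in (w@X,-w[2],w@Z,0,-a/n,0)])
            yaw+=a/n
        p=q
    return p,yaw
E
python3 - <<'E'
from plan import *; from fit import *
f=pickle.load(open("fit0.pkl","rb"));P=f[:3]
p,y=state()
th=f[3]; yt=P[2]-th
pre=trayw(P,th,.078,-.048-.045,.0)
print(pre,yt)
p,y=rows(p,y,[((.178,.625,.381),y-.45,3),((.36,.33,.381),y-1.45,7),((pre[0],pre[1],.381),yt,1)],maxs=.049)
E
```

```text
t 0.9 p [0.1782 0.6251 0.2313] yaw 1.293 F [ 0.2 -0.4  0.1] w 0.0855 q [-78.  31.  -0.  88.   0.  61.  -4.] tilt -1.0
[ 0.48841984 -0.18284114  0.        ] -0.6229440493471201
-> [0.178 0.625 0.381] 0.843 4
[-0.0, -0.0374, 0.0001, 0.0, 0.1125, 0.0]
[-0.0, -0.0374, 0.0, 0.0, 0.1125, 0.0]
[-0.0, -0.0374, 0.0, 0.0, 0.1125, 0.0]
[-0.0001, -0.0374, 0.0, 0.0, 0.1125, 0.0]
-> [0.36  0.33  0.381] -0.157 8
[-0.0124, -0.0, -0.0415, 0.0, 0.125, 0.0]
[-0.0071, -0.0, -0.0427, 0.0, 0.125, 0.0]
[-0.0017, -0.0, -0.0433, 0.0, 0.125, 0.0]
[0.0037, -0.0, -0.0432, 0.0, 0.125, 0.0]
[0.009, -0.0, -0.0424, 0.0, 0.125, 0.0]
[0.0142, -0.0, -0.0409, 0.0, 0.125, 0.0]
[0.0192, -0.0, -0.0388, 0.0, 0.125, 0.0]
[0.0239, -0.0, -0.0361, 0.0, 0.125, 0.0]
-> [ 0.4884 -0.1828  0.381 ] -0.623 11
[0.0188, -0.0, -0.0442, 0.0, 0.0424, 0.0]
[0.0207, -0.0, -0.0434, 0.0, 0.0424, 0.0]
[0.0225, -0.0, -0.0425, 0.0, 0.0424, 0.0]
[0.0243, -0.0, -0.0415, 0.0, 0.0424, 0.0]
[0.026, -0.0, -0.0404, 0.0, 0.0424, 0.0]
[0.0277, -0.0, -0.0393, 0.0, 0.0424, 0.0]
[0.0293, -0.0, -0.0381, 0.0, 0.0424, 0.0]
[0.0309, -0.0, -0.0368, 0.0, 0.0424, 0.0]
[0.0325, -0.0, -0.0355, 0.0, 0.0424, 0.0]
[0.0339, -0.0, -0.034, 0.0, 0.0424, 0.0]
[0.0353, -0.0, -0.0326, 0.0, 0.0424, 0.0]
```

Request:
{"api": "drive_tool", "payload": {"deltas": [[0,-0.0375,0,0,0.11,0],[0,-0.0375,0,0,0.11,0],[0,-0.0375,0,0,0.11,0],[0,-0.0375,0,0,0.11,0],[-0.012,0,-0.0415,0,0.125,0],[-0.007,0,-0.0425,0,0.125,0],[-0.002,0,-0.043,0,0.125,0],[0.004,0,-0.043,0,0.125,0],[0.009,0,-0.0425,0,0.125,0]], "gripper": 0.0}}

```text
time: 1.8
position: [0.2946, 0.4411, 0.3815]
eef_rot: [[0.975, 0.0, -0.221], [0.221, 0.001, 0.975], [0.0, -1.0, 0.0]]
ft_force: [1.0, 0.4, 0.2]
width: 0.0002
```

```bash
python3 - <<'E'
from plan import *; from fit import *
p,y=state()
p,y=rows(p,y,[((.37,.25,.381),-.2,1),((.4884,-.1828,.381),-.623,1),((.4884,-.1828,.05),-.623,1)],maxs=.0495)
E
```

```text
t 1.8 p [0.2946 0.4411 0.3815] yaw 0.223 F [1.  0.4 0.2] w 0.0002 q [-74.  11.  16.  96.  -3.  73. -45.] tilt -1.0
-> [0.37  0.25  0.381] -0.2 5
[0.0063, 0.0001, -0.0406, 0.0, 0.0846, 0.0]
[0.0097, 0.0001, -0.0399, 0.0, 0.0846, 0.0]
[0.013, 0.0001, -0.039, 0.0, 0.0846, 0.0]
[0.0162, 0.0001, -0.0377, 0.0, 0.0846, 0.0]
[0.0194, 0.0001, -0.0362, 0.0, 0.0846, 0.0]
-> [ 0.4884 -0.1828  0.381 ] -0.623 10
[0.0202, -0.0, -0.0401, 0.0, 0.0423, 0.0]
[0.0219, -0.0, -0.0392, 0.0, 0.0423, 0.0]
[0.0235, -0.0, -0.0382, 0.0, 0.0423, 0.0]
[0.0251, -0.0, -0.0372, 0.0, 0.0423, 0.0]
[0.0267, -0.0, -0.0361, 0.0, 0.0423, 0.0]
[0.0282, -0.0, -0.0349, 0.0, 0.0423, 0.0]
[0.0296, -0.0, -0.0337, 0.0, 0.0423, 0.0]
[0.031, -0.0, -0.0324, 0.0, 0.0423, 0.0]
[0.0324, -0.0, -0.0311, 0.0, 0.0423, 0.0]
[0.0336, -0.0, -0.0297, 0.0, 0.0423, 0.0]
-> [ 0.4884 -0.1828  0.05  ] -0.623 7
[0.0, 0.0473, 0.0, 0.0, -0.0, 0.0]
[0.0, 0.0473, 0.0, 0.0, -0.0, 0.0]
[0.0, 0.0473, 0.0, 0.0, -0.0, 0.0]
[0.0, 0.0473, 0.0, 0.0, -0.0, 0.0]
[0.0, 0.0473, 0.0, 0.0, -0.0, 0.0]
[0.0, 0.0473, 0.0, 0.0, -0.0, 0.0]
[0.0, 0.0473, 0.0, 0.0, -0.0, 0.0]
```

Request:
{"api": "drive_tool", "payload": {"deltas": [[0.006,0,-0.0405,0,0.085,0],[0.01,0,-0.04,0,0.085,0],[0.013,0,-0.039,0,0.085,0],[0.016,0,-0.0375,0,0.085,0],[0.0195,0,-0.036,0,0.085,0],[0.02,0,-0.04,0,0.042,0],[0.022,0,-0.039,0,0.042,0],[0.0235,0,-0.038,0,0.042,0],[0.025,0,-0.037,0,0.042,0],[0.0265,0,-0.036,0,0.042,0]]}}

```text
time: 2.8
position: [0.4301, 0.0352, 0.3816]
eef_rot: [[0.918, 0.001, 0.397], [-0.397, 0.001, 0.918], [0.0, -1.0, 0.001]]
ft_force: [1.3, 0.9, -0.4]
width: -0.0005
```

Request:
{"api": "drive_tool", "payload": {"deltas": [[0.028,0,-0.035,0,0.042,0],[0.0295,0,-0.0335,0,0.042,0],[0.031,0,-0.0325,0,0.042,0],[0.0325,0,-0.031,0,0.042,0],[0.0335,0,-0.0295,0,0.042,0],[0,0.047,0,0,0,0],[0,0.047,0,0,0,0],[0,0.047,0,0,0,0],[0,0.047,0,0,0,0],[0,0,0,0,0,0]]}}

```text
time: 3.8
position: [0.4862, -0.177, 0.1886]
eef_rot: [[0.816, -0.01, 0.579], [-0.579, 0.002, 0.816], [-0.01, -1.0, -0.004]]
ft_force: [-0.2, 0.0, 0.4]
width: -0.0001
```

```bash
python3 - <<'E'
from plan import *; from fit import *
import cv2
p,y=state()
for n in ["top","scene"]:
    q=robot.get_image(n);pickle.dump(q,open(n+"1.pkl","wb"))
    c=q["pixels"][150:270,190:350,::-1]
    cv2.imwrite(f"pics/{n}1.png",cv2.resize(c,None,fx=5,fy=5,interpolation=cv2.INTER_CUBIC))
q=robot.get_image("wrist");cv2.imwrite("pics/w1.png",q["pixels"][:,:,::-1])
E
```

```text
t 3.8 p [ 0.4862 -0.177   0.1886] yaw -0.617 F [-0.2  0.   0.4] w -0.0001 q [-21.  27.  46. 112. -25.  52.   3.] tilt -0.9999
```

View pics/top1.png

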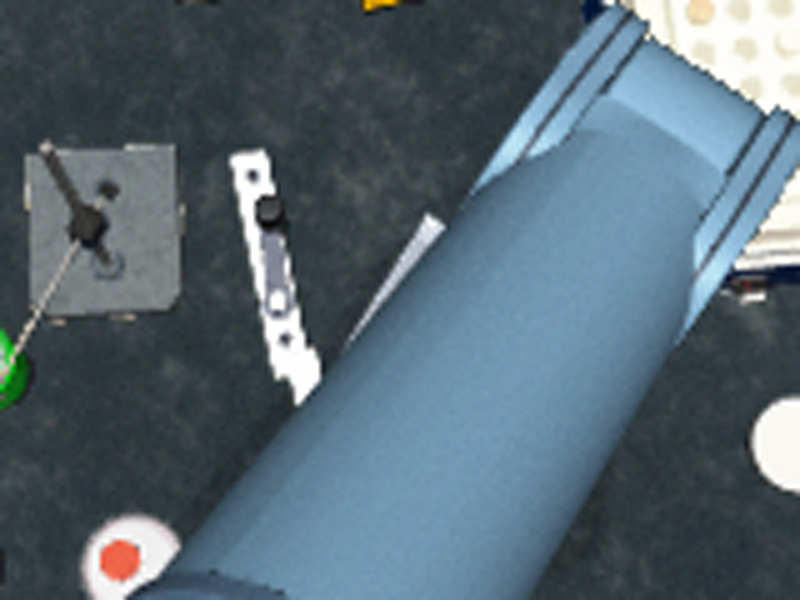

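View pics/w1.png

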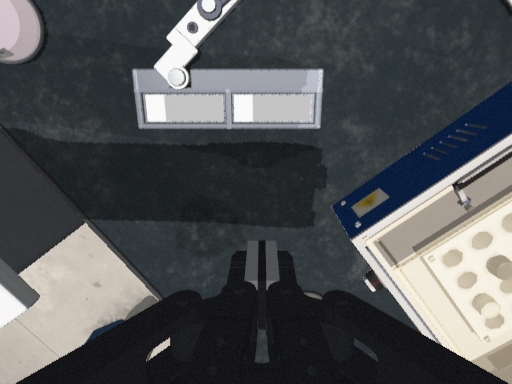

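```bash
python3 - <<'E'
from plan import *; from fit import *
import cv2
f=pickle.load(open("fit0.pkl","rb"));P=f[:3]
p,y=state()
q=robot.get_image("wrist");pickle.dump(q,open("w1.pkl","wb"))
for x,yy in [(-.045,.008),(.135,.008),(.135,-.048),(-.045,-.048)]: print(proj(q,trayw(P,f[3],x,yy,.012)).round(1))
print(proj(q,np.r_[p[:2],p[2]]), proj(q,jigw(P,0,0,.026)),proj(q,jigw(P,.063,.02,.027)))
cv2.imwrite("pics/w1c.png",cv2.resize(q["pixels"][0:150,110:350,::-1],None,fx=3.3,fy=3.3,interpolation=cv2.INTER_CUBIC))
E
```

```text
t 3.95 p [ 0.4914 -0.1795  0.1954] yaw -0.6173 F [-0.5 -1.   0.1] w -0.0 q [-21.  27.  47. 111. -25.  52.   3.] tilt -1.0
[128.1  67.5]
[320.3  68.7]
[316.9 129.1]
[134.9 128.1]
[258.35855338 256.61749263] [173.08541806  76.36746535] [204.68396948   3.56962458]
```

View pics/w1c.png

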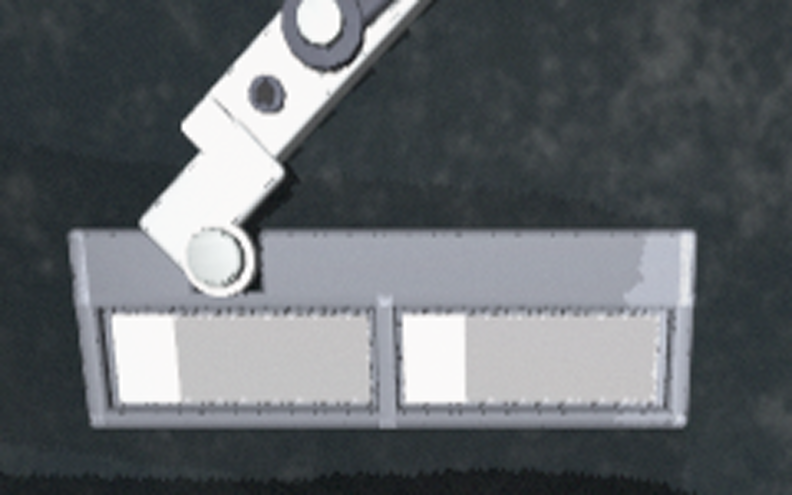

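```bash
python3 - <<'E'
from plan import *; from fit import *
W=pickle.load(open("w1.pkl","rb"))
f=pickle.load(open("fit0.pkl","rb"))
obs=[(-45,8,131.5,69.8),(135,8,320.3,69.8),(135,-48,318,129.2),(-45,-48,137.8,129.2)]
def res(v):
    P=v[:3];r=[]
    for x,y,u,w in obs: r+=list(proj(W,trayw(np.r_[v[4:6],P[2]],v[3],x/1e3,y/1e3,.012))-[u,w])
    r+=list(proj(W,jigw(P,0,0,.026))-[175,77.8]); r+=list(proj(W,jigw(P,.063,.02,.027))-[206.5,4.9])
    r+=list(proj(W,jigw(P,.0432,.02,.017))-[110+266/3.3-.5,93/3.3-.5])if 0 else []
    r+=list((v[:3]-f[:3])*[200,200,100])
    return r
s=least_squares(res,list(f[:4])+list(f[:2]))
print(s.x.round(4),np.round(res(s.x),1)); g=s.x
print("tray org offset in jig frame mm",R2(-g[2])@(g[4:6]-g[:2])*1e3)
pickle.dump(np.r_[g[:4],f[4]],open("fit1.pkl","wb"))
P=g[:3];p,y=state()
pre=trayw(P,g[3],.078,-.048-.03,.006); print(pre, P[2]-g[3])
rows(p,y,[((pre[0],pre[1],.006),P[2]-g[3],6)])
E
```

```text
[ 0.48   -0.0636  0.1449  0.7618  0.4798 -0.0639] [-1.5 -0.3  1.6 -0.4  0.7  0.5 -0.8  0.7 -0.1 -0.1  0.   0.1  0.1 -0.4
  0.1]
tray org offset in jig frame mm [-0.24102375 -0.27836469]
t 4.0 p [ 0.4919 -0.1795  0.1959] yaw -0.617 F [ 0.1 -0.6  0.1] w -0.0001 q [-21.  27.  47. 111. -25.  52.   3.] tilt -1.0
[ 0.4984587  -0.17233934  0.006     ] -0.6169187112075183
-> [ 0.4985 -0.1723  0.006 ] -0.617 6
[0.0002, 0.0317, 0.0016, 0.0, -0.0, 0.0]
[0.0002, 0.0317, 0.0016, 0.0, -0.0, 0.0]
[0.0002, 0.0317, 0.0016, 0.0, -0.0, 0.0]
[0.0002, 0.0317, 0.0016, 0.0, -0.0, 0.0]
[0.0002, 0.0317, 0.0016, 0.0, -0.0, 0.0]
[0.0002, 0.0317, 0.0016, 0.0, -0.0, 0.0]
```

Request:
{"api": "drive_tool", "payload": {"deltas": [[0,0.035,0.0015,0,0,0],[0,0.035,0.0015,0,0,0],[0,0.035,0.0015,0,0,0],[0,0.035,0.0015,0,0,0],[0,0.025,0.0015,0,0,0],[0,0.015,0.002,0,0,0],[0,0.007,0,0,0,0],[0,0,0,0,0,0],[0,0,0,0,0,0]]}}

```text
time: 4.9
position: [0.4968, -0.1714, 0.0077]
eef_rot: [[0.816, 0.002, 0.579], [-0.579, -0.001, 0.816], [0.002, -1.0, 0.001]]
ft_force: [0.4, 0.1, 0.2]
width: -0.0001
```

```bash
python3 - <<'E'
from plan import *; from fit import *
import cv2
p,y=state()
q=robot.get_image("wrist");cv2.imwrite("pics/w2.png",q["pixels"][:,:,::-1])
q=robot.get_image("scene");cv2.imwrite("pics/s2.png",q["pixels"][:,:,::-1])
E
```

```text
t 4.9 p [ 0.4968 -0.1714  0.0077] yaw -0.6169 F [0.4 0.1 0.2] w -0.0001 q [ -9.  44.  31. 115. -41.  32.  15.] tilt -1.0
```

View pics/w2.png

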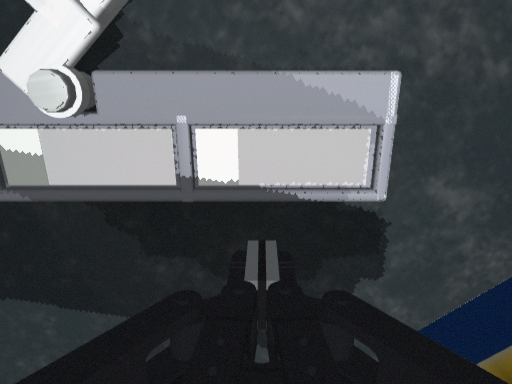

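View pics/s2.png

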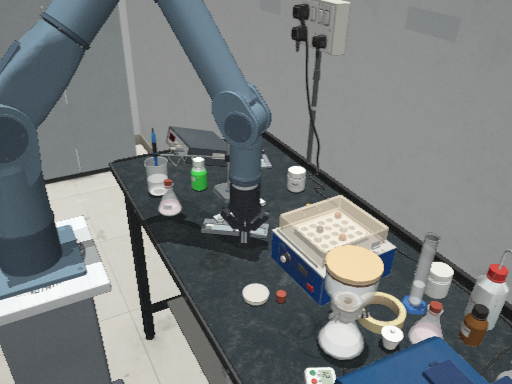

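Request:
{"api": "drive_tool", "payload": {"deltas": [[0,0.0015,0.005,0,0,0],[0,0,0.005,0,0,0],[0,0,0.003,0,0,0],[0,0,0.002,0,0,0],[0,0,0.001,0,0,0]]}}

```text
time: 5.5
position: [0.5051, -0.1575, 0.0048]
eef_rot: [[0.816, -0.0, 0.578], [-0.578, 0.0, 0.816], [-0.0, -1.0, 0.0]]
ft_force: [0.2, 0.8, 0.3]
width: -0.0003
```

Request:
{"api": "drive_tool", "payload": {"deltas": [[0,0,0.001,0,0,0],[0,0,0.001,0,0,0],[0,0,0.001,0,0,0]]}}

```text
time: 5.8
position: [0.5066, -0.1555, 0.0048]
eef_rot: [[0.815, -0.0, 0.579], [-0.579, -0.0, 0.815], [-0.0, -1.0, -0.0]]
ft_force: [-0.0, -0.9, 0.3]
width: -0.0001
```

```bash
python3 - <<'E'
from plan import *; from fit import *
import cv2
p,y=state()
g=pickle.load(open("fit1.pkl","rb"));print("tcp in tray frame",R2(-(g[2]-g[3]))@(p[:2]-g[:2]))
q=robot.get_image("wrist");cv2.imwrite("pics/w3.png",q["pixels"][:,:,::-1])
E
```

```text
t 5.8 p [ 0.5066 -0.1555  0.0048] yaw -0.6173 F [-0.  -0.9  0.3] w -0.0001 q [-11.  44.  31. 114. -41.  33.  13.] tilt -1.0
tcp in tray frame [ 0.07487667 -0.05957205]
```

View pics/w3.png

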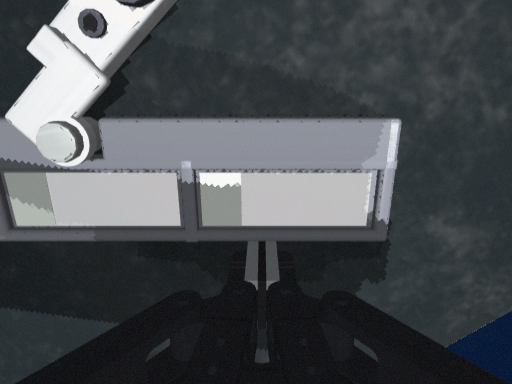

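Request:
{"api": "drive_tool", "payload": {"deltas": [[0.0023,0,0.003,0,-0.04,0],[0.0023,0,0.003,0,-0.04,0],[0.0023,0,0.003,0,-0.04,0],[0.0023,0,0.003,0,-0.04,0],[0.0023,0,0.003,0,-0.04,0]]}}

```text
time: 6.35
position: [0.5246, -0.1483, 0.0048]
eef_rot: [[0.916, 0.0, 0.402], [-0.402, -0.0, 0.916], [0.0, -1.0, 0.0]]
ft_force: [-1.0, -1.4, -0.6]
width: -0.0002
```

```bash
cat > look.py <<'E'
from plan import *; from fit import *
import cv2,sys
p,y=state()
g=pickle.load(open("fit1.pkl","rb"));a=y
print("tcp in tool-aligned frame from pin",R2(-a)@(p[:2]-g[:2]),"remaining",g[2]-y)
q=robot.get_image("wrist");pickle.dump(q,open("wl.pkl","wb"));cv2.imwrite(f"pics/{sys.argv[1]}.png",q["pixels"][:,:,::-1])
E
python3 look.py w4
```

```text
t 6.35 p [ 0.5246 -0.1483  0.0048] yaw -0.4134 F [-1.  -1.4 -0.6] w -0.0002 q [-10.  45.  28. 112. -38.  33.  20.] tilt -1.0
tcp in tool-aligned frame from pin [ 0.07487274 -0.05961038] remaining 0.5582917098572052
```

View pics/w4.png

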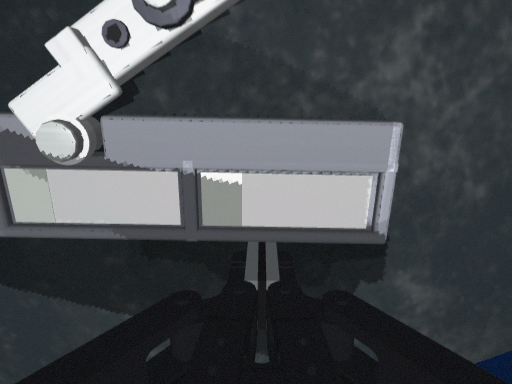

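Request:
{"api": "drive_tool", "payload": {"deltas": [[0.0023,0,0.003,0,-0.04,0],[0.0023,0,0.003,0,-0.04,0],[0.0023,0,0.003,0,-0.04,0],[0.0023,0,0.003,0,-0.04,0],[0.0023,0,0.003,0,-0.04,0],[0.0023,0,0.003,0,-0.04,0],[0.0023,0,0.003,0,-0.04,0],[0.0023,0,0.003,0,-0.04,0],[0.0023,0,0.003,0,-0.04,0]]}}

```text
time: 7.3
position: [0.5512, -0.1275, 0.0048]
eef_rot: [[0.999, 0.0, 0.054], [-0.054, -0.0, 0.999], [0.0, -1.0, -0.0]]
ft_force: [-1.4, -1.7, 0.2]
width: 0.0001
```

```bash
python3 look.py w5
```

```text
t 7.3 p [ 0.5512 -0.1275  0.0048] yaw -0.0536 F [-1.4 -1.7  0.2] w 0.0001 q [ -9.  45.  24. 109. -31.  33.  32.] tilt -1.0
tcp in tool-aligned frame from pin [ 0.0745342  -0.05997892] remaining 0.1985177762142635
```

View pics/w5.png

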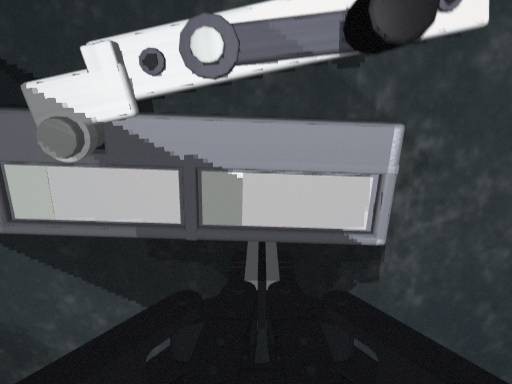

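Request:
{"api": "drive_tool", "payload": {"deltas": [[0.0023,0,0.003,0,-0.04,0],[0.0023,0,0.003,0,-0.04,0],[0.0023,0,0.003,0,-0.04,0],[0.0023,0,0.003,0,-0.04,0],[0.0011,0,0.0015,0,-0.02,0]]}}

```text
time: 7.85
position: [0.5614, -0.1135, 0.0048]
eef_rot: [[0.992, 0.0, -0.126], [0.126, 0.0, 0.992], [0.0, -1.0, 0.0]]
ft_force: [-0.7, -1.3, -0.9]
width: -0.0001
```

```bash
python3 look.py w6
```

```text
t 7.85 p [ 0.5614 -0.1135  0.0048] yaw 0.126 F [-0.7 -1.3 -0.9] w -0.0001 q [ -9.  45.  22. 107. -28.  33.  38.] tilt -1.0
tcp in tool-aligned frame from pin [ 0.0744868  -0.05973928] remaining 0.018884139848363568
```

View pics/w6.png

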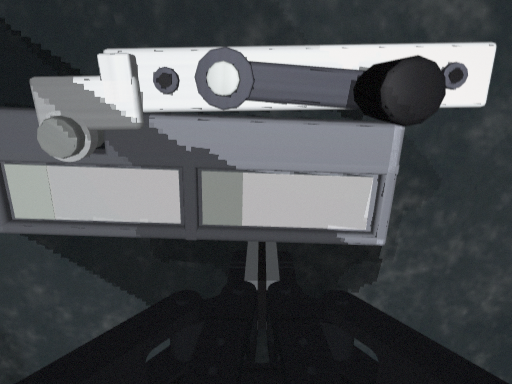

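Request:
{"api": "drive_tool", "payload": {"deltas": [[0.0006,0,0.001,0,-0.01,0],[0.0006,0,0.001,0,-0.01,0],[0,0,0.001,0,0,0],[0,0,0,0,0,0]]}}

```text
time: 8.3
position: [0.5623, -0.111, 0.0049]
eef_rot: [[0.99, 0.001, -0.142], [0.142, -0.0, 0.99], [0.001, -1.0, -0.0]]
ft_force: [1.4, -1.9, -0.2]
width: -0.0001
```

Request:
{"api": "drive_tool", "payload": {"deltas": [[0,0,0.001,0,0,0],[0,0,0,0,0,0]]}}

```text
time: 8.5
position: [0.5622, -0.1102, 0.005]
eef_rot: [[0.99, 0.001, -0.142], [0.142, -0.001, 0.99], [0.001, -1.0, -0.001]]
ft_force: [2.4, -2.0, -0.7]
width: 0.0002
```

```bash
python3 look.py w7
```

```text
t 8.5 p [ 0.5622 -0.1102  0.005 ] yaw 0.1429 F [ 2.4 -2.  -0.7] w 0.0002 q [ -9.  45.  22. 107. -28.  33.  39.] tilt -1.0
tcp in tool-aligned frame from pin [ 0.07480022 -0.0578184 ] remaining 0.0019935693537826427
```

View pics/w7.png

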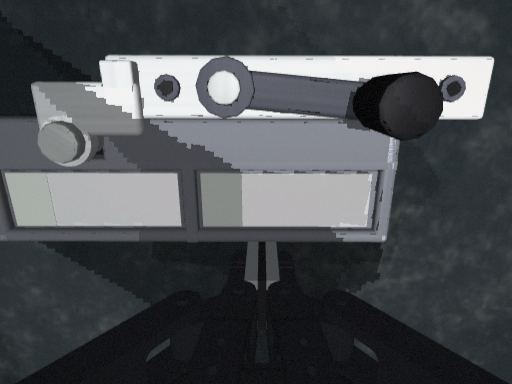

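Request:
{"api": "drive_tool", "payload": {"deltas": [[0,0,0.001,0,0,0],[0,0,0,0,0,0]]}}

```text
time: 8.75
position: [0.5622, -0.1101, 0.0051]
eef_rot: [[0.99, 0.002, -0.142], [0.142, -0.002, 0.99], [0.001, -1.0, -0.002]]
ft_force: [2.1, -4.2, -1.1]
width: 0.0
```

Request:
{"api": "drive_tool", "payload": {"deltas": [[0,0,0.001,0,0,0],[0,0,0,0,0,0]]}}

```text
time: 8.95
position: [0.5622, -0.1101, 0.0052]
eef_rot: [[0.99, 0.002, -0.141], [0.141, -0.003, 0.99], [0.002, -1.0, -0.003]]
ft_force: [3.6, -6.6, -2.0]
width: -0.0
```

Request:
{"api": "drive_tool", "payload": {"deltas": [[0,0,0.001,0,0,0],[0,0,0.001,0,0,0],[0,0,0,0,0,0]]}}

```text
time: 9.25
position: [0.5622, -0.11, 0.0054]
eef_rot: [[0.99, 0.003, -0.14], [0.14, -0.005, 0.99], [0.003, -1.0, -0.006]]
ft_force: [2.8, -10.1, -2.2]
width: -0.0002
```

```bash
python3 look.py w8; python3 -c "
import cv2;i=cv2.imread('pics/w8.png');cv2.imwrite('pics/w8c.png',cv2.resize(i[40:250,0:512],None,fx=1.56,fy=2.5,interpolation=cv2.INTER_CUBIC))"
```

```text
t 9.25 p [ 0.5622 -0.11    0.0054] yaw 0.1406 F [  2.8 -10.1  -2.2] w -0.0002 q [-10.  44.  22. 108. -28.  33.  38.] tilt -1.0
tcp in tool-aligned frame from pin [ 0.07489654 -0.05749087] remaining 0.004293035641269122
```

View pics/w8c.png

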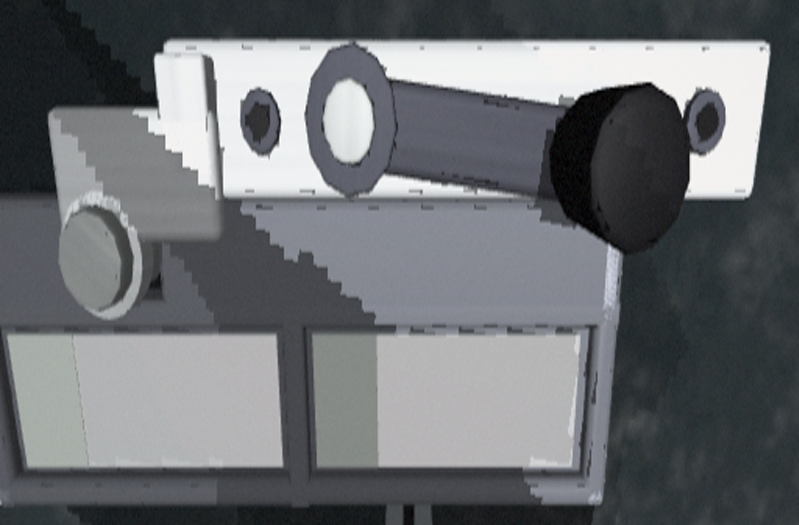

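```bash
python3 - <<'E'
from plan import *; from fit import *
W=pickle.load(open("wl.pkl","rb")); g=pickle.load(open("fit1.pkl","rb"))
obs=[(63,20,27,223,88),(166,32,14,493.3,57),(166,8,14,482,118.6),(0,0,26,58.5,142.5)]
def res(v):
    r=[]
    for x,y,z,u,w in obs: r+=list(proj(W,jigw(v[:3],x/1e3,y/1e3,z/1e3))-[u,w])
    a=-v[3]; r+=list(proj(W,jigw(v[:3],.063+.055*np.cos(a),.02+.055*np.sin(a),.055))-[410,106])
    return r
s=least_squares(res,[*g[:3],.1]);v=s.x;print(v.round(4),np.round(res(v),1))
pickle.dump(v,open("fit2.pkl","wb"))
k=lambda a,z:jigw(v[:3],.063+.055*np.cos(-a),.02+.055*np.sin(-a),z)
print("knob",k(v[3],.04),"end",k(1.5708,.04))
# front edge
p,y=state()
yk=v[2]-v[3]+np.pi/2
K=k(v[3],.0)
q=p-np.array([-np.sin(y),np.cos(y),0])*.03
rows(p,y,[(q,y,2),((q[0],q[1],.13),y,3),((K[0],K[1],.13),yk,1)])
E
```

```text
[ 0.4792 -0.0628  0.1363  0.0784] [-0.4  0.   2.4 -1.1  0.   1.5 -1.8  0.7 -0.1 -0. ]
knob [ 0.59377159 -0.03124561  0.04      ] end [ 0.54633704 -0.08891632  0.04      ]
t 9.3 p [ 0.5622 -0.11    0.0054] yaw 0.1405 F [  4.5 -10.   -3.1] w -0.0003 q [-10.  44.  22. 108. -28.  33.  38.] tilt -1.0
-> [ 0.5664 -0.1398  0.0054] 0.141 2
[-0.0, -0.0, -0.015, 0.0, -0.0, 0.0]
[-0.0, -0.0, -0.015, 0.0, -0.0, 0.0]
-> [ 0.5664 -0.1398  0.13  ] 0.141 3
[0.0, -0.0415, 0.0, 0.0, -0.0, 0.0]
[0.0, -0.0415, 0.0, 0.0, -0.0, 0.0]
[0.0, -0.0415, 0.0, 0.0, -0.0, 0.0]
-> [ 0.5938 -0.0312  0.13  ] 1.629 10
[0.0042, -0.0, 0.0104, 0.0, -0.1488, 0.0]
[0.0057, -0.0, 0.0096, 0.0, -0.1488, 0.0]
[0.0071, -0.0, 0.0087, 0.0, -0.1488, 0.0]
[0.0083, -0.0, 0.0075, 0.0, -0.1488, 0.0]
[0.0093, -0.0, 0.0062, 0.0, -0.1488, 0.0]
[0.0101, -0.0, 0.0048, 0.0, -0.1488, 0.0]
[0.0107, -0.0, 0.0032, 0.0, -0.1488, 0.0]
[0.0111, -0.0, 0.0016, 0.0, -0.1488, 0.0]
[0.0112, -0.0, -0.0001, 0.0, -0.1488, 0.0]
[0.0111, -0.0, -0.0017, 0.0, -0.1488, 0.0]
```

Request:
{"api": "drive_tool", "payload": {"deltas": [[0,0,-0.008,0,0,0],[0,0,-0.015,0,0,0],[0,0,-0.012,0,0,0],[0,-0.04,0,0,0,0],[0,-0.045,0,0,0,0],[0,-0.04,0,0,0,0],[0,0,0,0,0,0]], "gripper": 0.0}}

```text
time: 10.0
position: [0.5693, -0.1426, 0.1351]
eef_rot: [[0.99, 0.008, -0.141], [0.141, -0.001, 0.99], [0.008, -1.0, -0.002]]
ft_force: [1.3, -0.6, -0.8]
width: -0.0001
```

Request:
{"api": "drive_tool", "payload": {"deltas": [[0.004,0,0.0105,0,-0.149,0],[0.0055,0,0.0095,0,-0.149,0],[0.007,0,0.0085,0,-0.149,0],[0.0085,0,0.0075,0,-0.149,0],[0.0095,0,0.006,0,-0.149,0],[0.01,0,0.005,0,-0.149,0],[0.0105,0,0.003,0,-0.149,0],[0.011,0,0.0015,0,-0.149,0],[0.011,0,0,0,-0.149,0],[0.011,0,-0.0015,0,-0.149,0]], "gripper": 0.036}}

```text
time: 11.0
position: [0.592, -0.033, 0.1292]
eef_rot: [[-0.068, -0.002, -0.998], [0.998, 0.0, -0.068], [0.0, -1.0, 0.002]]
ft_force: [-0.4, -0.4, -0.2]
width: 0.036
```

Request:
{"api": "drive_tool", "payload": {"deltas": [[0,0,0,0,0,0],[0,0,0,0,0,0]]}}

```text
time: 11.2
position: [0.5921, -0.0336, 0.1294]
eef_rot: [[-0.058, -0.001, -0.998], [0.998, 0.0, -0.058], [0.0, -1.0, 0.001]]
ft_force: [-0.1, -0.9, -0.7]
width: 0.036
```

```bash
python3 look.py w9; python3 - <<'E'
from workcell import robot
import cv2
for n in ["top","scene"]:
    q=robot.get_image(n);cv2.imwrite(f"pics/{n}9.png",q["pixels"][:,:,::-1])
E
```

```text
t 11.2 p [ 0.5921 -0.0336  0.1294] yaw 1.6287 F [-0.1 -0.9 -0.7] w 0.036 q [ -6.  33.   6. 102.  -5.  46.  96.] tilt -1.0
tcp in tool-aligned frame from pin [ 0.02348754 -0.11366194] remaining -1.483792724451475
```

View pics/w9.png

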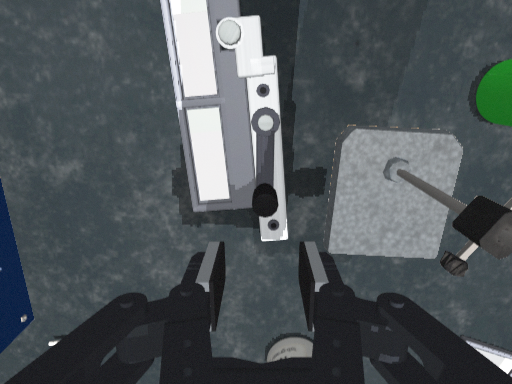

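View pics/top9.png

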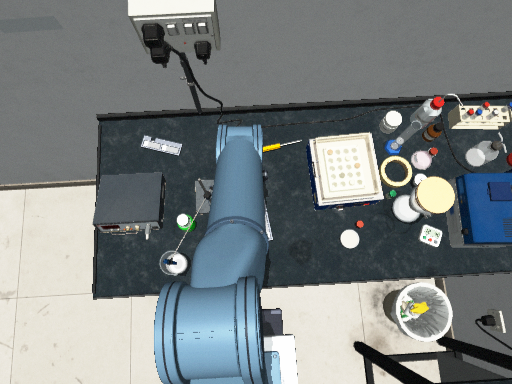

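View pics/scene9.png

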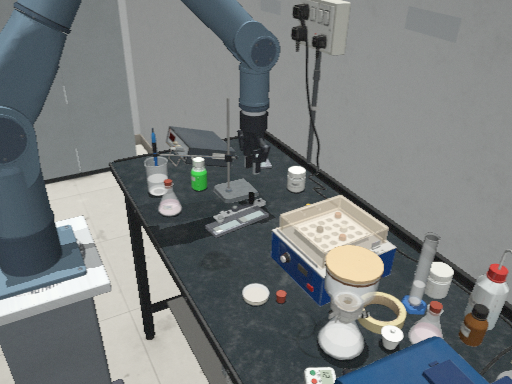

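```bash
python3 - <<'E'
from plan import *; from fit import *
import cv2
W=pickle.load(open("wl.pkl","rb"))
v=pickle.load(open("fit2.pkl","rb"))
cv2.imwrite("pics/w9c.png",cv2.resize(W["pixels"][10:250,150:310,::-1],None,fx=3.3,fy=2.5,interpolation=cv2.INTER_CUBIC))
for pt in [(.166,.032,.014),(.166,.008,.014),(0,0,.026),(.063,.02,.027),(.063+.055*np.cos(v[3]),.02-.055*np.sin(v[3]),.055),(.135,.008,.012),(.135,-.048,.012)]: print(pt,proj(W,jigw(v[:3],*pt)).round(1))
E
```

```text
(0.166, 0.032, 0.014) [287.9 239.5]
(0.166, 0.008, 0.014) [260.5 241.5]
(0, 0, 0.026) [229.6  31.4]
(0.063, 0.02, 0.027) [265.6 122.5]
(np.float64(0.11783088481350326), np.float64(0.015690235439338045), 0.055) [265.8 205.3]
(0.135, 0.008, 0.012) [257.6 207.6]
(0.135, -0.048, 0.012) [192.5 212.4]
```

View pics/w9c.png

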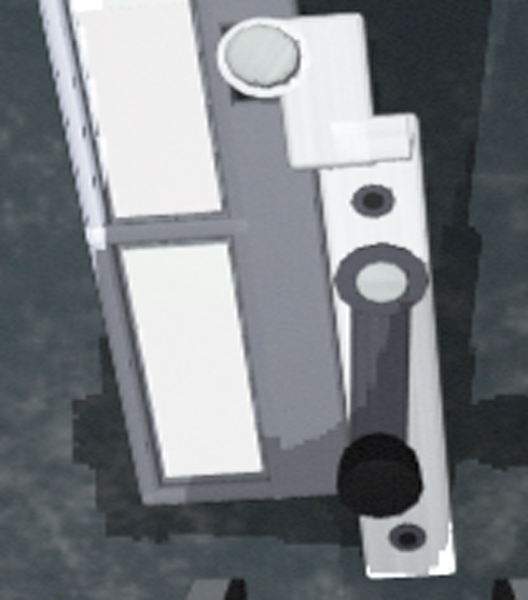

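Request:
{"api": "drive_tool", "payload": {"deltas": [[0.001,0.03,-0.001,0,0,0],[0.001,0.03,-0.0005,0,0,0],[0.0005,0.02,0,0,0,0],[0,0.01,0,0,0,0],[0,0.006,0,0,0,0],[0,0,0,0,0,0]]}}

```text
time: 11.95
position: [0.5939, -0.0305, 0.0337]
eef_rot: [[-0.061, -0.0, -0.998], [0.998, -0.0, -0.061], [-0.0, -1.0, 0.0]]
ft_force: [-0.3, 0.3, 0.4]
width: 0.0364
```

```bash
python3 look.py w10
```

```text
t 11.95 p [ 0.5939 -0.0305  0.0337] yaw 1.6322 F [-0.3  0.3  0.4] w 0.0364 q [ -5.  41.   5. 103.  -6.  36.  97.] tilt -1.0
tcp in tool-aligned frame from pin [ 0.02602086 -0.11572624] remaining -1.4873777857864414
```

View pics/w10.png

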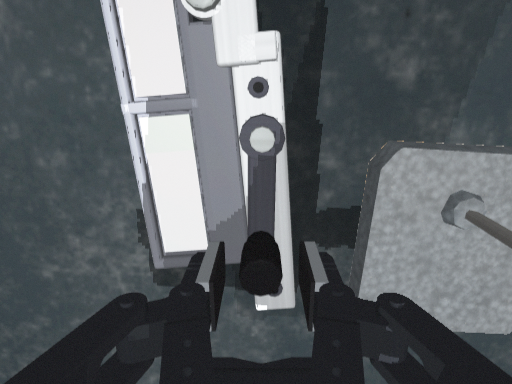

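Request:
{"api": "drive_tool", "payload": {"deltas": [[0,0,0,0,0,0],[-0.0055,0,0.0003,0,0.1,0],[-0.0055,0,0.0003,0,0.1,0],[-0.0055,0,0.0003,0,0.1,0],[-0.0055,0,0.0003,0,0.1,0]], "gripper": 0.027}}

```text
time: 12.5
position: [0.5919, -0.0516, 0.0349]
eef_rot: [[0.335, 0.002, -0.942], [0.942, 0.001, 0.335], [0.001, -1.0, -0.002]]
ft_force: [0.6, 0.5, -0.7]
width: 0.0271
```

```bash
python3 look.py w11; python3 - <<'E'
from plan import *; from fit import *
p,y=state();v=pickle.load(open("fit2.pkl","rb"))
print(R2(-y)@(p[:2]-jigw(v[:3],.063,.02,0)[:2]), "alpha",v[2]+np.pi/2-y)
E
```

```text
t 12.5 p [ 0.5919 -0.0516  0.0349] yaw 1.2291 F [ 0.6  0.5 -0.7] w 0.0271 q [ -7.  41.  11. 104. -12.  36.  81.] tilt -1.0
tcp in tool-aligned frame from pin [ 0.04881442 -0.10141401] remaining -1.0842121434324603
t 12.55 p [ 0.5915 -0.0528  0.0349] yaw 1.2234 F [ 0.8 -0.7  0.5] w 0.0269 q [ -7.  41.  11. 104. -12.  36.  81.] tilt -1.0
[ 0.00069762 -0.05576478] alpha 0.483657740824496
```

View pics/w11.png

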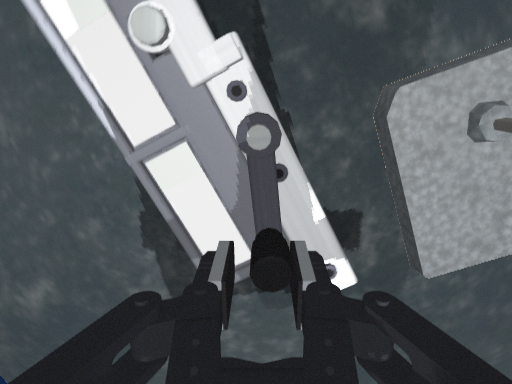

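Working well; the knob follows.

Request:
{"api": "drive_tool", "payload": {"deltas": [[-0.0055,0,0.0003,0,0.1,0],[-0.0055,0,0.0003,0,0.1,0],[-0.0055,0,0.0003,0,0.1,0],[-0.0055,0,0.0003,0,0.1,0],[-0.0055,0,0.0003,0,0.1,0],[-0.0055,0,0.0003,0,0.1,0],[-0.0055,0,0.0003,0,0.1,0],[-0.0055,0,0.0003,0,0.1,0],[0,0,0,0,0,0]]}}

```text
time: 13.45
position: [0.5621, -0.0838, 0.0346]
eef_rot: [[0.908, 0.001, -0.42], [0.42, -0.0, 0.908], [0.001, -1.0, -0.001]]
ft_force: [0.2, 0.3, 0.1]
width: 0.0268
```

```bash
python3 look.py w12; cat > lat.py <<'E'
from plan import *; from fit import *
p,y=state();v=pickle.load(open("fit2.pkl","rb"))
print(R2(-y)@(p[:2]-jigw(v[:3],.063,.02,0)[:2]), "alpha",v[2]+np.pi/2-y)
E
python3 lat.py
```

```text
t 13.45 p [ 0.5621 -0.0838  0.0346] yaw 0.4333 F [0.2 0.3 0.1] w 0.0268 q [-12.  41.  22. 108. -25.  35.  50.] tilt -1.0
tcp in tool-aligned frame from pin [ 0.06607393 -0.05278029] remaining -0.28845782881247306
t 13.5 p [ 0.5622 -0.0834  0.0344] yaw 0.4364 F [-0.4  1.3 -0.6] w 0.0266 q [-12.  41.  22. 108. -25.  35.  50.] tilt -1.0
[ 0.00046529 -0.05421264] alpha 1.2707277218635498
```

View pics/w12.png

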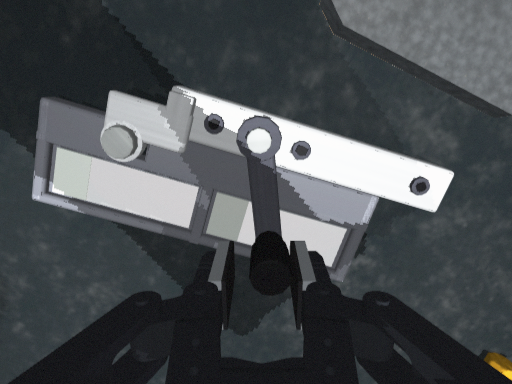

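Request:
{"api": "drive_tool", "payload": {"deltas": [[-0.0055,0,0,0,0.1,0],[-0.0055,0,0,0,0.1,0],[-0.0055,0,0,0,0.1,0],[-0.001,0,0,0,0,0],[-0.001,0,0,0,0,0],[0,0,0,0,0,0]]}}

```text
time: 14.1
position: [0.5448, -0.089, 0.034]
eef_rot: [[0.991, 0.001, -0.136], [0.136, 0.0, 0.991], [0.001, -1.0, -0.0]]
ft_force: [0.6, -0.7, 1.8]
width: 0.0271
```

Request:
{"api": "drive_tool", "payload": {"deltas": [[-0.001,0,0,0,0,0],[-0.001,0,0,0,0,0],[0,0,0,0,0,0]]}}

```text
time: 14.4
position: [0.5422, -0.0894, 0.0338]
eef_rot: [[0.991, -0.0, -0.133], [0.133, 0.0, 0.991], [-0.0, -1.0, 0.0]]
ft_force: [1.3, -1.0, -0.1]
width: 0.0271
```

Request:
{"api": "drive_tool", "payload": {"deltas": [[-0.001,0,0,0,0,0],[-0.001,0,0,0,0,0],[0,0,0,0,0,0]]}}

```text
time: 14.7
position: [0.5412, -0.0896, 0.0339]
eef_rot: [[0.991, 0.002, -0.133], [0.133, -0.0, 0.991], [0.002, -1.0, -0.001]]
ft_force: [5.3, 0.8, -2.0]
width: 0.0267
```

```bash
python3 look.py w13;python3 lat.py
```

```text
t 14.7 p [ 0.5412 -0.0896  0.0339] yaw 0.1334 F [ 5.3  0.8 -2. ] w 0.0267 q [-15.  41.  26. 111. -30.  35.  39.] tilt -1.0
tcp in tool-aligned frame from pin [ 0.05726786 -0.03387769] remaining 0.01145706996225851
t 14.75 p [ 0.5412 -0.0895  0.0339] yaw 0.1335 F [ 4.6  0.4 -2.8] w 0.0269 q [-15.  41.  26. 111. -30.  35.  39.] tilt -1.0
[-0.00502119 -0.05492651] alpha 1.5736422645816228
```

View pics/w13.png

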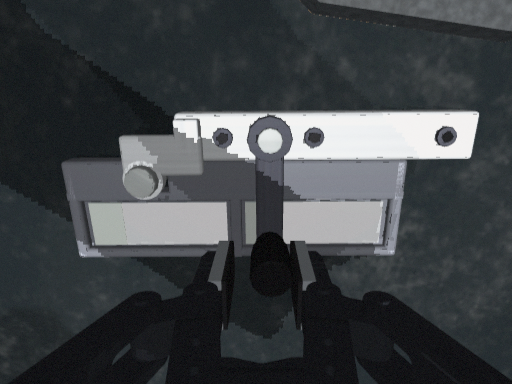

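Request:
{"api": "drive_tool", "payload": {"deltas": [[-0.001,0,0,0,0,0],[-0.001,0,0,0,0,0],[0,0,0,0,0,0]]}}

```text
time: 15.05
position: [0.541, -0.0896, 0.0341]
eef_rot: [[0.991, 0.005, -0.133], [0.133, -0.001, 0.991], [0.005, -1.0, -0.001]]
ft_force: [9.4, 0.6, -7.1]
width: 0.0273
```

Request:
{"api": "drive_tool", "payload": {"deltas": [[0.002,0,0,0,0,0],[0.002,0,0,0,0,0],[0.001,0,0,0,0,0],[0,0,0,0,0,0]], "gripper": 0.048}}

```text
time: 15.45
position: [0.5428, -0.0893, 0.0337]
eef_rot: [[0.991, -0.001, -0.133], [0.133, 0.0, 0.991], [-0.001, -1.0, 0.0]]
ft_force: [-0.5, -0.1, 0.4]
width: 0.0482
```

Request:
{"api": "drive_tool", "payload": {"deltas": [[0,-0.01,0,0,0,0],[0,-0.02,0,0,0,0],[0,-0.04,0,0,0,0],[0,-0.04,0,0,0,0],[0,-0.04,-0.02,0,0,0],[0,-0.03,-0.02,0,0,0],[0,0,0,0,0,0]]}}

```text
time: 16.15
position: [0.5507, -0.1333, 0.2191]
eef_rot: [[0.992, 0.009, -0.128], [0.128, -0.003, 0.992], [0.008, -1.0, -0.004]]
ft_force: [0.4, -0.1, -1.0]
width: 0.0481
```

```bash
python3 look.py w14;python3 - <<'E'
import pickle,cv2
from fit import *
W=pickle.load(open("wl.pkl","rb"))
v=pickle.load(open("fit2.pkl","rb"))
for pt in [(.166,.032,.014),(.166,.008,.014),(.016,.008,.014),(0,0,.026),(.063,.02,.027),(.063,-.035,.055),(.135,.008,.012),(.135,-.048,.012),(-.045,-.048,.012),(-.045,.008,.012)]: print(pt,proj(W,jigw(v[:3],*pt)).round(1))
cv2.imwrite("pics/w14c.png",cv2.resize(W["pixels"][0:260,80:400,::-1],None,fx=2.5,fy=2.3,interpolation=cv2.INTER_CUBIC))
E
```

```text
t 16.15 p [ 0.5507 -0.1333  0.2191] yaw 0.1285 F [ 0.4 -0.1 -1. ] w 0.0481 q [-19.  27.  37. 104. -19.  55.  34.] tilt -1.0
tcp in tool-aligned frame from pin [ 0.06126087 -0.07820078] remaining 0.016359214830509644
(0.166, 0.032, 0.014) [364.   50.1]
(0.166, 0.008, 0.014) [361.8  76. ]
(0.016, 0.008, 0.014) [212.8  77.2]
(0, 0, 0.026) [195.3  85.7]
(0.063, 0.02, 0.027) [259.5  63.2]
(0.063, -0.035, 0.055) [260.1 124.8]
(0.135, 0.008, 0.012) [330.7  76.3]
(0.135, -0.048, 0.012) [327.6 132.1]
(-0.045, -0.048, 0.012) [158.6 133.6]
(-0.045, 0.008, 0.012) [152.7  77.8]
```

View pics/w14.png

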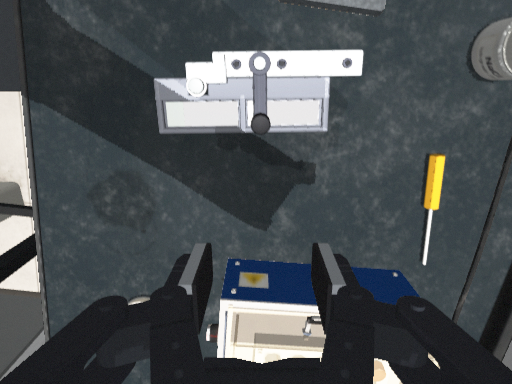

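View pics/w14c.png

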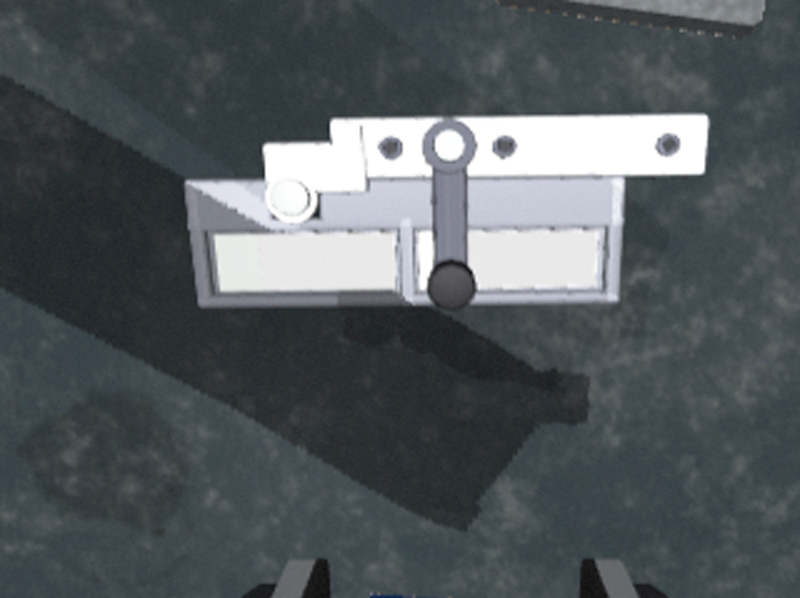

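```bash
python3 - <<'E'
from plan import *
state(); print(robot.close_job())
E
```

```text
t 16.2 p [ 0.5495 -0.1309  0.2165] yaw 0.1302 F [ 0.4  1.3 -0.8] w 0.0478 q [-19.  27.  37. 104. -19.  55.  34.] tilt -1.0
the job is handed in; nothing more can be done
None
```

The tray is flush along the rail and the latch is fully closed over it. I handed the job in at 16.2 s with the gripper clear of everything.

- **Tray:** I pushed the front edge square with the shut fingers, about 75 mm from the pin, turning with the tray round the pin. It stopped against the rail at about 10 N. I did not lift it, and the pin showed in its notch in every wrist view.
- **Latch:** I swung the latch by its knob, held loosely between the fingers, until it met its stop. The arm then stood still while the force rose to about 9 N sideways.
- **Last checks:** In the final wrist picture, the tray's front edge and the rail are parallel to within about 0.003 rad. The notched edge lies in line with the rail's face. The latch arm stands square across the tray, with the knob within about 1 px of where full closure puts it.
- **Bystanders:** The pushing and latching stayed well away from the flask, jar and petri dish. I did not measure their positions again at the end.
- **Disagreements:** The camera fits of the jig differed by about 2 mm and 0.01 rad. I therefore relied on the contact forces to judge both end positions.

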